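# Pack out the play of an air monitor in its transit case and hold the wedge

## Task

The air monitor is loose in its open transit case. Stand yellow packers on the case floor in the gap between the fixed bracket and the monitor's grey end plate, one behind the other and upright, using as many as it takes for the orange wedge to close the rest of the gap, then push the wedge in toe down between the last packer and the end plate until you feel it go tight and the monitor is driven fully home against its end stop. Do not force it, leave spare packers standing on the table and the other things alone, and finish still gripping the wedge and holding it tight so that the stop can be clamped.

Things in the scene. Friction and masses are not known exactly. Their poses are not given: they have to be found in the camera images.
- case: open lower half of an aluminium-edged white transit case, fixed, 280 mm (x) by 390 mm (y), walls 85 mm high and 8 mm thick. Origin: centre of its underside; its inner floor is 12 mm above that. Its y runs along its length, from the fixed bracket to the end stop. Packers and wedge go in on its middle line x = 0, their thickness along its y
- bracket_face (a point): on the fixed aluminium bracket near the case's -y end: middle of the bearing face that looks along +y to the monitor, at the level of the case floor (case frame 0, -0.155, 0.012 m); axes as the case's. The face is 44 mm wide and its top 118 mm above this point. The gap runs from here to the end plate
- end_plate: grey plate, 110 mm wide (x), on the end of the black air monitor, facing the bracket. Origin: mid-width of its face towards the bracket, at the level of the case floor; axes as the case's. Its top is 110 mm above that, level with a standing packer's top; the housing 12 mm behind is as high. Its y from the bracket face is the gap: 32 to 62 mm at the start
- unit (a joint): how far the monitor stands off its end stop along the case (m): 0 = fully home, 0.002 to 0.005 at the start, at most 0.008; as it falls the gap widens. The monitor slides on glides with about 2.5 N of friction; the stop itself does not move
- packer_a_mid (a point): one of three alike yellow plastic packers: upright plate 50 mm wide (x), 16 mm thick (y), 110 mm tall, about 85 g, standing on the table. This point is its centre, 55 mm up. Each narrow edge has a centred rib 7 mm thick and 5 mm proud, included in the 50 mm; a pinch across the 50 mm bears on the ribs and clears a packer beside it
- packer_b_mid (a point): another such packer; its centre
- packer_c_mid (a point): another such packer; its centre
- packer_a: packer a as a body; origin at the centre of its underside
- packer_b: packer b as a body; origin at the centre of its underside
- packer_c: packer c as a body; origin at the centre of its underside
- wedge_mid (a point): centre (66 mm up) of the orange wedge: 50 mm wide (x), 132 mm tall, about 280 g, standing on its thin end, easily upset: pinch its 50 mm width near the top. Symmetrical in y: steel toe 12 mm thick up to 30 mm (edge bevelled to 9), then both faces slope out to 42 mm thick at 120 mm up, then a 42 mm head
- wedge: the same wedge; origin at the centre of its underside (toe), z up to its head. It binds where its thickness equals the remaining gap at the level of the packer and end plate tops, so it takes up a remainder of 14 to 37 mm (monitor home), and needs over 12 mm to enter; in a wider one the toe meets the floor. With the monitor home, a steady push down of 10 to 20 N keeps it tight
- screwdriver: bystander: red-handled screwdriver 200 mm long, lying between the packers, up to 26 mm high; origin at its middle, underside
- tape: bystander: roll of blue tape, 90 mm across, 25 mm high; origin at the centre of its underside
- spray: bystander: white plastic bottle 68 mm across, 140 mm high; origin at the centre of its underside
- jar: bystander: clear jar 60 mm across, 65 mm high; origin at the centre of its underside
- wrench: bystander: steel wrench 180 mm long, lying flat; origin at its middle, underside
- torch: bystander: black pocket torch 110 x 28 x 28 mm, lying; origin at its middle, underside
There are look-alikes about, which are no part of the job. Leave any green look-alike of the packer_a alone.

How it is judged:
On the way, in this order (a step that is already met when the one before it is completed fails the run):
1. at least one packer stands upright in the gap on the case floor (((x of packer_a_mid in the frame of case between -0.025 and 0.025 m and y of packer_a_mid in the frame of case between -0.152 and -0.04 m and z of packer_a_mid in the frame of case between 0.058 and 0.076 m and angle between packer_a_mid's own z axis and vertical below 0.15 rad and angle between the y axis of packer_a_mid and the y axis of case, either way round below 0.2 rad) or (x of packer_b_mid in the frame of case between -0.025 and 0.025 m and y of packer_b_mid in the frame of case between -0.152 and -0.04 m and z of packer_b_mid in the frame of case between 0.058 and 0.076 m and angle between packer_b_mid's own z axis and vertical below 0.15 rad and angle between the y axis of packer_b_mid and the y axis of case, either way round below 0.2 rad) or (x of packer_c_mid in the frame of case between -0.025 and 0.025 m and y of packer_c_mid in the frame of case between -0.152 and -0.04 m and z of packer_c_mid in the frame of case between 0.058 and 0.076 m and angle between packer_c_mid's own z axis and vertical below 0.15 rad and angle between the y axis of packer_c_mid and the y axis of case, either way round below 0.2 rad))), for 0.2 s.
2. the wedge, held, is tight in the gap and has driven the monitor home against its stop (value of joint unit below 0.001 m and contact force between wedge and end_plate above 3 N and contact force between the fingers and wedge above 2 N and x of wedge in the frame of case between -0.025 and 0.025 m and z of wedge in the frame of case between 0.0135 and 0.094 m and y of wedge in the frame of case between -0.15 and -0.04 m and angle between wedge's own z axis and vertical below 0.15 rad and angle between the y axis of wedge and the y axis of case, either way round below 0.2 rad), for 0.2 s.
At the end, for the whole second after the job is handed in: Monitor within 1 mm of its stop; wedge gripped, still, upright and square (0.15 rad), its toe between packer tops and case floor, pressing the end plate and a packer with over 3 N each; that packer upright and square in the gap on the case floor, the others there too or upright on the table (all of step 2 and linear speed of wedge below 0.02 m/s and (((x of packer_a_mid in the frame of case between -0.025 and 0.025 m and y of packer_a_mid in the frame of case between -0.152 and -0.04 m and z of packer_a_mid in the frame of case between 0.058 and 0.076 m and angle between packer_a_mid's own z axis and vertical below 0.15 rad and angle between the y axis of packer_a_mid and the y axis of case, either way round below 0.2 rad) and contact force between wedge and packer_a above 3 N) or ((x of packer_b_mid in the frame of case between -0.025 and 0.025 m and y of packer_b_mid in the frame of case between -0.152 and -0.04 m and z of packer_b_mid in the frame of case between 0.058 and 0.076 m and angle between packer_b_mid's own z axis and vertical below 0.15 rad and angle between the y axis of packer_b_mid and the y axis of case, either way round below 0.2 rad) and contact force between wedge and packer_b above 3 N) or ((x of packer_c_mid in the frame of case between -0.025 and 0.025 m and y of packer_c_mid in the frame of case between -0.152 and -0.04 m and z of packer_c_mid in the frame of case between 0.058 and 0.076 m and angle between packer_c_mid's own z axis and vertical below 0.15 rad and angle between the y axis of packer_c_mid and the y axis of case, either way round below 0.2 rad) and contact force between wedge and packer_c above 3 N)) and ((x of packer_a_mid in the frame of case between -0.025 and 0.025 m and y of packer_a_mid in the frame of case between -0.152 and -0.04 m and z of packer_a_mid in the frame of case between 0.058 and 0.076 m and angle between packer_a_mid's own z axis and vertical below 0.15 rad and angle between the y axis of packer_a_mid and the y axis of case, either way round below 0.2 rad) or (height (world z) of packer_a_mid between 0.049 and 0.061 m and angle between packer_a_mid's own z axis and vertical below 0.15 rad)) and ((x of packer_b_mid in the frame of case between -0.025 and 0.025 m and y of packer_b_mid in the frame of case between -0.152 and -0.04 m and z of packer_b_mid in the frame of case between 0.058 and 0.076 m and angle between packer_b_mid's own z axis and vertical below 0.15 rad and angle between the y axis of packer_b_mid and the y axis of case, either way round below 0.2 rad) or (height (world z) of packer_b_mid between 0.049 and 0.061 m and angle between packer_b_mid's own z axis and vertical below 0.15 rad)) and ((x of packer_c_mid in the frame of case between -0.025 and 0.025 m and y of packer_c_mid in the frame of case between -0.152 and -0.04 m and z of packer_c_mid in the frame of case between 0.058 and 0.076 m and angle between packer_c_mid's own z axis and vertical below 0.15 rad and angle between the y axis of packer_c_mid and the y axis of case, either way round below 0.2 rad) or (height (world z) of packer_c_mid between 0.049 and 0.061 m and angle between packer_c_mid's own z axis and vertical below 0.15 rad))); the arm keeps its last pose, push and grip.
It fails at once if a bystander is shifted by more than 40 mm (distance of any of screwdriver, tape, spray, jar, wrench, torch from where it was at the start of the episode above 0.04 m).
It fails at once if the wedge is forced: over 60 N on the monitor's end plate (contact force between wedge and end_plate above 60 N).
It also fails if it takes over 67 s, if anything falls off the work surface, if the arm or the gripper's body presses on something with over 40 N, if the wrist force passes 120 N, or if a joint passes its speed limit or range.

## Robot

A 7-joint arm with a two-finger parallel gripper is mounted at the origin on the work surface. World frame = base frame: x ahead of the robot, y to its left, z up, the work surface at z = 0. Lengths are in m, angles in rad, forces in N, time in s.
With the tool pointing down it reaches from about 0.425 to 0.925 m from the base axis. Payload 6.8 kg.
Tool frame: the origin (TCP) lies between the finger pads; the fingertips stand 22 mm ahead of it and the grasp point (between the pads) lies 3 mm ahead of it; z points along the fingers, y is the direction in which the jaws open and shut (so a half turn about z gives the same grasp; the last joint's range is limited). The gripper opens to 85 mm and grips with 20 to 120 N. Pads are 22 mm wide; open, the fingers measure 114 mm over their backs; the gripper's body (76 mm by 85 mm) begins 54 mm behind the grasp point. The pads swing forward as they close: fully open they stand 13 mm farther back than shut.
Start: joints at [-1.423, 0.477, 0.022, 1.555, -0.011, 1.109, -0.083], TCP at [0.171, 0.653, 0.253] pointing down, gripper open.
Joint ranges: [-2.96, 2.96], [-0.34, 2.1], [-1.41, 1.46], [0.24, 2.44], [-1.37, 4.51], [0.17, 1.92], [-2.96, 2.96]. Speed limits (rad/s): [2.39, 2.39, 3.14, 3.14, 3.14, 3.14, 3.14].

## Interface

Orientations are given as a unit quaternion [w, x, y, z].
In Python, from station import bot gives the robot as it stands. The module is installed in compiled form; this text tells all that it offers.
- The arm moves only by the tool drive_tool, never from a script. Its argument "series" is one flat list of numbers, 7 for each row, row after row: the opening, from -1 (shut) to 1 (fully open), then the shift along the tool's x, y, z in mm, then the turn, a rotation vector about the tool's x, y, z in rad. In form: [jaw, x, y, z, wx, wy, wz, jaw, x, y, z, wx, wy, wz, ...]. A call has 1 to 12 rows; each row shifts and turns the commanded pose from where the row before left it, along the tool's axes as they then stand; what a row does not reach is not made up. A row lasts 1/8 s, in which the tool goes at most 62.5 mm and 10.7 degrees, less where a joint would pass 70% of its speed; a pose out of reach is approached as far as the arm can. A call with a gripper value outside its range is refused whole. The fingers move at their own pace and stop on an object; "force" is the grip in N (left out, the last holds). Time passes only in rows, so rows that do not move let the fingers close. It gives the time, the measured TCP pose, the force and the opening at its end, in the units of the state.
- bot.get_obs(): the state, without advancing time (a new reading comes with each control period).
- bot.read_camera(name): name is "scene" or "top" or "wrist"; returns a dict with "pixels" (480x640x3 uint8, blue, green, red), "camera_matrix" (3x3 intrinsics, pixels), "distortion" ([k1, k2, p1, p2, k3] as OpenCV has them; the pictures are not rectified), "rvec" (rotation vector, rad) and "tvec" (3), from world to camera coordinates, as OpenCV has them. Camera axes: x right, y down, z forward; pixel columns grow to the right and rows downward; lengths in m; the calibration is good to about 2 mm. A picture is of the moment at which its call begins. There is no depth.
- bot.hand_in(): hands the job in, once; it reports no verdict.
The state is a dict: "t": time; "q": joint angles; "joint_vel": joint speeds; "joint_torque": joint torques, N m; "eef_pos": TCP position; "tool_rot": TCP orientation; "contact_force": force on the tool from outside, world axes, zero at the start; "torque": the same for the moment, N m; "gripper_width": opening from 0.0 (shut) to 1.0 (fully open).
Only numpy, scipy, OpenCV 4.12 (cv2) and the standard library are available. Lean on these libraries where they do the work, as an engineer would, in place of code of your own. Each camera call takes 0.05 s, during which the arm holds its last target. There are 200 camera calls.

## Working session

There is one attempt and no reset: what is moved stays moved. The work goes in short steps, Python scripts to look and compute and a tool call to move; the robot and the scene stay as the last step left them, time stands still between calls to the robot, and variables do not carry over. Pictures are saved under pics/ and viewed, about 8 in all and at most 12, crops included, and the job is handed in when it is done.

Besides the shell and the picture viewer there is one more tool, called after ">>>" as name(argument=value, ...), one argument or row to a line, values as JSON. drive_tool: Moves the arm, as the interface text tells. Its arguments: {"type":"object","properties":{"series":{"type":"array"},"force":{"type":"number"}},"required":["series"]}

```bash
mkdir -p pics; cat > h.py <<'E'
import cv2, numpy as np
from station import bot
def cam(n):
    c=bot.read_camera(n); c['R']=cv2.Rodrigues(np.array(c['rvec'],float))[0]; c['t']=np.array(c['tvec'],float).ravel()
    c['K']=np.array(c['camera_matrix'],float); c['d']=np.array(c['distortion'],float); return c
def ray(c,p):
    u=cv2.undistortPoints(np.array(p,float).reshape(-1,1,2),c['K'],c['d']).reshape(-1,2)
    D=np.c_[u,np.ones(len(u))]@c['R']; return -c['R'].T@c['t'],D
def onz(c,p,z):
    o,D=ray(c,p); return o+D*((z-o[2])/D[:,2])[:,None]
def proj(c,P):
    return cv2.projectPoints(np.array(P,float).reshape(-1,1,3),c['R'],c['t'],c['K'],c['d'])[0].reshape(-1,2)
E
python3 - <<'E'
from h import *
o=bot.get_obs(); print({k:np.round(v,3) for k,v in o.items()})
for n in('top','scene'):
    c=cam(n); cv2.imwrite(f'pics/{n}0.png',c['pixels']); print(n,-c['R'].T@c['t'],c['R'].round(2).tolist())
    hsv=cv2.cvtColor(c['pixels'],cv2.COLOR_BGR2HSV)
    for nm,a,b in(('yel',(22,110,80),(34,255,255)),('org',(5,130,80),(18,255,255))):
        m=cv2.inRange(hsv,a,b); k,_,s,ce=cv2.connectedComponentsWithStats(m)
        print(nm,[(s[i].tolist(),ce[i].round(1).tolist()) for i in range(1,k) if s[i,4]>40])
E
```

```text
{'t': np.float64(0.0), 'q': array([-1.423,  0.478,  0.022,  1.556, -0.012,  1.109, -0.083]), 'joint_vel': array([-0.   , -0.   , -0.   , -0.   , -0.002,  0.   , -0.   ]), 'joint_torque': array([-0.0000e+00, -5.9646e+01,  1.6080e+00, -2.8119e+01,  1.2000e-02,
        1.0000e-02,  0.0000e+00]), 'eef_pos': array([0.171, 0.652, 0.252]), 'tool_rot': array([-0.   ,  0.128,  0.992, -0.001]), 'contact_force': array([-0.325,  0.674, -0.272]), 'torque': array([-0.03 ,  0.023,  0.004]), 'gripper_width': np.float64(1.0)}
top [ 0.43792741 -0.09043869  1.4026518 ] [[0.03, -1.0, -0.02], [-1.0, -0.03, -0.08], [0.08, 0.02, -1.0]]
yel [([379, 228, 13, 20, 134], [385.1, 237.2]), ([382, 287, 10, 21, 135], [386.3, 297.2]), ([437, 287, 11, 21, 136], [441.8, 297.2])]
org []
scene [0.82974405 0.40918811 0.87807467] [[-0.87, 0.49, -0.0], [0.4, 0.71, -0.57], [-0.28, -0.5, -0.82]]
yel [([294, 126, 17, 43, 361], [303.8, 143.3]), ([321, 161, 21, 41, 745], [330.7, 180.7]), ([265, 187, 23, 8, 134], [276.0, 190.3])]
org [([76, 0, 69, 30, 1365], [108.1, 11.0]), ([167, 0, 69, 17, 594], [193.8, 5.1]), ([295, 0, 17, 18, 79], [304.0, 10.2]), ([352, 6, 36, 32, 225], [371.1, 24.1]), ([461, 26, 26, 15, 183], [473.8, 32.9]), ([92, 51, 136, 47, 695], [159.3, 73.7]), ([240, 136, 29, 47, 887], [254.8, 156.6])]
```

View pics/top0.png

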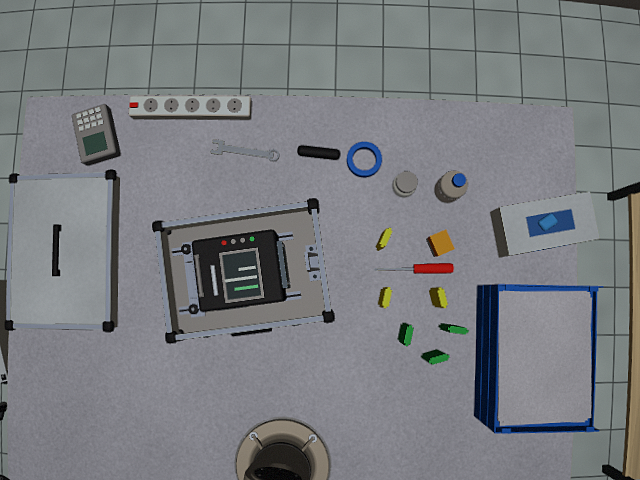

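View pics/scene0.png

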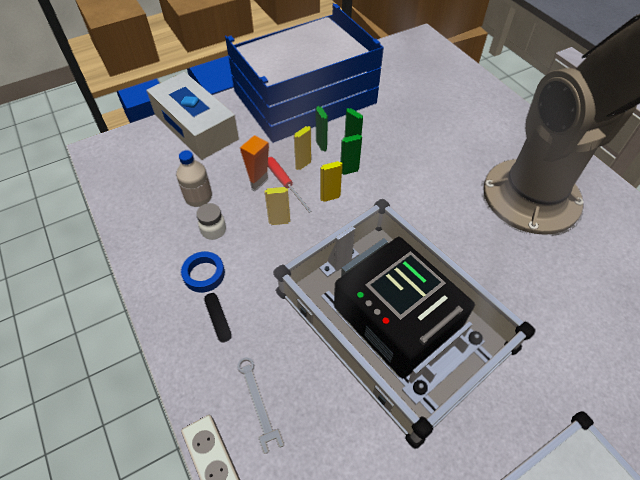

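```bash
python3 - <<'E'
from h import *
c=cam('top')
print('corners',onz(c,[(158,226),(313,204),(328,316),(170,337)],.085).round(3).tolist())
print('pack',onz(c,[(385,237),(386,297),(439,297)],.1).round(3).tolist(),'wedge',onz(c,[(441,243)],.13).round(3).tolist())
print('others',onz(c,[(414,268),(404,184),(452,185),(364,159),(406,334),(318,152)],.02).round(3).tolist())
big=cv2.resize(c['pixels'][195:375,335:495],None,fx=5,fy=4.4*5/4.4*.66,interpolation=cv2.INTER_CUBIC)
big=cv2.resize(c['pixels'][200:350,360:480],None,fx=4,fy=4,interpolation=cv2.INTER_CUBIC)
cv2.imwrite('pics/crop1.png',big)
w=cam('wrist'); print((-w['R'].T@w['t']).round(3),w['R'].round(2).tolist(),w['K'].round(0).tolist())
o=bot.get_obs();print(o['eef_pos'],o['tool_rot'])
E
```

```text
corners [[0.585, 0.313, 0.085], [0.647, -0.061, 0.085], [0.381, -0.104, 0.085], [0.319, 0.271, 0.085]]
pack [[0.57, -0.233, 0.1], [0.43, -0.238, 0.1], [0.433, -0.363, 0.1]] wedge [[0.557, -0.36, 0.13]]
others [[0.503, -0.316, 0.02], [0.714, -0.288, 0.02], [0.715, -0.411, 0.02], [0.776, -0.186, 0.02], [0.339, -0.299, 0.02], [0.791, -0.069, 0.02]]
[0.097 0.672 0.372] [[0.25, 0.97, -0.0], [0.93, -0.24, 0.29], [0.28, -0.07, -0.96]] [[415.0, 0.0, 314.0], [0.0, 415.0, 234.0], [0.0, 0.0, 1.0]]
[0.17067794 0.65273107 0.25268846] [-3.63248391e-05  1.27515225e-01  9.91836448e-01 -5.71769030e-04]
```

View pics/crop1.png

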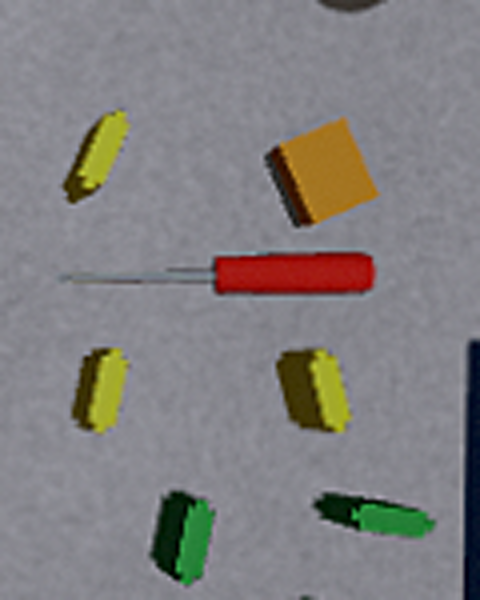

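Pictures so far (3 viewed): the three yellow packers have their tops at top-camera px (387,237), (387,298) and (442,298). The orange wedge is at (442,243), the only orange piece on the table. The green look-alikes at (406,334), (453,328) and (435,357) stay untouched. The case sits at about yaw 9°, with its bracket at (313,262). I'm moving the wrist camera over it now.

```bash
cat >> h.py <<'E'
from scipy.spatial.transform import Rotation as Ro, Slerp
def Rdown(a):  # tool z down, tool y at world angle a
    y=np.array([np.cos(a),np.sin(a),0]); z=np.array([0,0,-1.]); return Ro.from_matrix(np.c_[np.cross(y,z),y,z])
def cur():
    o=bot.get_obs(); q=o['tool_rot']; return np.array(o['eef_pos']),Ro.from_quat([q[1],q[2],q[3],q[0]]),o
def plan(wps,jaw=1,start=None):  # wps: (x,y,z,yaw deg,n)
    p,R=start or cur()[:2]; 
    for x,y,z,a,n in wps:
        T=np.array([x,y,z]); Rt=Rdown(np.radians(a)); sl=Slerp([0,1],Ro.concatenate([R,Rt])); P0,L=p,[]
        for i in range(1,n+1):
            Rn=sl(i/n); pn=P0+(T-P0)*i/n
            row=[jaw]+np.round(R.inv().apply(pn-p)*1000,1).tolist()+np.round((R.inv()*Rn).as_rotvec(),3).tolist()
            p=p+R.apply(np.array(row[1:4])/1000); R=R*Ro.from_rotvec(row[4:]); L+=row
        print((x,y,z,a),L)
E
python3 -c "
from h import *
plan([(.36,.30,.32,45,8),(.49,-.03,.32,9.4,8)])"
```

```text
(0.36, 0.3, 0.32, 45) [1, -34.0, -36.7, -8.4, -0.0, 0.0, 0.066, 1, -36.4, -34.3, -8.3, -0.0, 0.0, 0.066, 1, -38.6, -31.9, -8.4, -0.0, 0.0, 0.067, 1, -40.7, -29.2, -8.4, -0.001, 0.0, 0.066, 1, -42.4, -26.5, -8.4, 0.0, 0.0, 0.066, 1, -44.1, -23.6, -8.4, 0.0, 0.0, 0.066, 1, -45.6, -20.7, -8.4, 0.0, 0.0, 0.066, 1, -46.9, -17.6, -8.4, -0.0, 0.0, 0.067]
(0.49, -0.03, 0.32, 9.4) [1, -40.7, -17.7, 0.0, 0.0, 0.0, 0.078, 1, -41.9, -14.4, 0.0, 0.0, 0.0, 0.077, 1, -42.9, -11.2, 0.1, 0.0, 0.0, 0.078, 1, -43.6, -7.8, -0.0, 0.0, 0.0, 0.078, 1, -44.1, -4.4, -0.0, 0.0, 0.0, 0.077, 1, -44.3, -0.9, 0.0, 0.0, 0.0, 0.078, 1, -44.3, 2.5, 0.0, 0.0, 0.0, 0.077, 1, -43.9, 5.9, 0.0, 0.0, 0.0, 0.078]
```

>>> drive_tool(
  series=[1,-34,-37,-8,0,0,0.066,1,-36,-34,-8,0,0,0.066,1,-39,-32,-8,0,0,0.066,1,-41,-29,-8,0,0,0.066,1,-42,-26,-8,0,0,0.066,1,-44,-24,-8,0,0,0.066,1,-46,-21,-8,0,0,0.066,1,-47,-18,-8,0,0,0.066,1,-41,-18,0,0,0,0.078,1,-42,-14,0,0,0,0.078,1,-43,-11,0,0,0,0.078,1,-44,-8,0,0,0,0.078],
)

```text
t: 1.7
eef_pos: [0.4263, 0.1328, 0.3174]
tool_rot: [-0.0, 0.522, 0.853, 0.0]
contact_force: [0.6, 0.2, 0.6]
gripper_width: 1.001
```

>>> drive_tool(
  series=[1,-44,-4,0,0,0,0.078,1,-44,-1,0,0,0,0.078,1,-44,2,0,0,0,0.078,1,-44,6,0,0,0,0.078,1,0,0,0,0,0,0,1,0,0,0,0,0,0],
)

```text
t: 2.45
eef_pos: [0.4904, -0.0295, 0.3171]
tool_rot: [-0.0, 0.647, 0.763, -0.0]
contact_force: [-0.7, 0.4, 0.1]
gripper_width: 1.002
```

```bash
python3 - <<'E'
from h import *
w=cam('wrist'); cv2.imwrite('pics/w1.png',w['pixels']); np.save('w1.npy',{k:w[k] for k in('R','t','K','d')},allow_pickle=True)
p,R,o=cur(); print(p,R.as_matrix().round(3).tolist(),o['t'],np.round(o['q'],2))
E
```

```text
[ 0.49036088 -0.02898864  0.31705702] [[-0.164, 0.986, -0.001], [0.986, 0.164, 0.0], [0.001, -0.001, -1.0]] 2.5 [-0.66  0.11  0.66  1.94 -0.07  1.12  0.19]
```

View pics/w1.png

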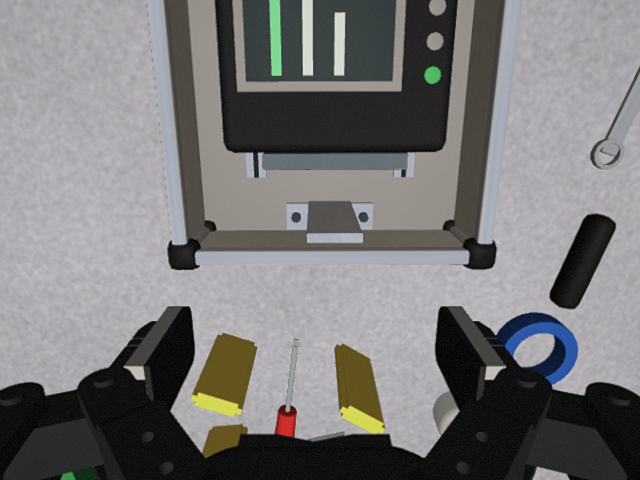

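View 4: case end rim at row ~258, bracket face top edge at row ~233 (cols 307–362), end plate's top front edge at row ~170, packers below.

```bash
python3 - <<'E'
from h import *
im=cv2.imread('pics/w1.png'); c=np.load('w1.npy',allow_pickle=True).item()
g=cv2.cvtColor(im,cv2.COLOR_BGR2GRAY)
for x in(280,320,350,390): print('col',x,list(enumerate(g[148:182,x].tolist(),148)))
print('br',list(enumerate(g[196:272,335].tolist(),196)))
for y in(100,200,):
  print('row L',y,list(enumerate(g[y,148:215].tolist(),148))); print('row R',y,list(enumerate(g[y,450:515].tolist(),450)))
print('row238',list(enumerate(g[238,298:370].tolist(),298)))
print('row160',g[160,250:270].tolist(),g[160,402:420].tolist())
E
```

```text
col 280 [(148, 26), (149, 22), (150, 19), (151, 14), (152, 20), (153, 54), (154, 100), (155, 112), (156, 109), (157, 109), (158, 107), (159, 108), (160, 110), (161, 109), (162, 111), (163, 111), (164, 109), (165, 109), (166, 108), (167, 108), (168, 109), (169, 110), (170, 148), (171, 152), (172, 152), (173, 150), (174, 150), (175, 150), (176, 148), (177, 151), (178, 149), (179, 150), (180, 149), (181, 150)]
col 320 [(148, 22), (149, 25), (150, 16), (151, 12), (152, 28), (153, 60), (154, 103), (155, 112), (156, 111), (157, 110), (158, 109), (159, 109), (160, 109), (161, 108), (162, 110), (163, 108), (164, 111), (165, 110), (166, 109), (167, 109), (168, 106), (169, 112), (170, 145), (171, 153), (172, 153), (173, 153), (174, 151), (175, 153), (176, 151), (177, 152), (178, 151), (179, 150), (180, 150), (181, 153)]
col 350 [(148, 23), (149, 22), (150, 17), (151, 7), (152, 34), (153, 74), (154, 107), (155, 111), (156, 114), (157, 110), (158, 108), (159, 111), (160, 110), (161, 112), (162, 110), (163, 112), (164, 108), (165, 112), (166, 110), (167, 107), (168, 106), (169, 111), (170, 146), 
[... 4887 characters left out ...]
7, 172), (328, 173), (329, 173), (330, 175), (331, 176), (332, 176), (333, 177), (334, 179), (335, 180), (336, 176), (337, 176), (338, 176), (339, 175), (340, 179), (341, 181), (342, 179), (343, 183), (344, 182), (345, 183), (346, 181), (347, 180), (348, 178), (349, 181), (350, 182), (351, 185), (352, 184), (353, 184), (354, 180), (355, 178), (356, 179), (357, 178), (358, 182), (359, 179), (360, 179), (361, 182), (362, 186), (363, 97), (364, 89), (365, 95), (366, 93), (367, 93), (368, 96), (369, 94)]
row160 [178, 177, 185, 108, 39, 33, 36, 44, 121, 181, 182, 175, 131, 112, 110, 111, 112, 110, 111, 112] [112, 109, 112, 109, 112, 140, 180, 177, 174, 175, 181, 178, 157, 147, 148, 150, 147, 148]
```

```bash
python3 - <<'E'
from h import *
c=np.load('w1.npy',allow_pickle=True).item(); print('cam',(-c['R'].T@c['t']).round(4))
f=onz(c,[(194.7,100),(464.6,100),(202.8,200),(455.5,200)],.012)
m1=(f[0]+f[1])/2; m2=(f[2]+f[3])/2
print('floor',f.round(4).tolist(),'w',np.linalg.norm(f[1]-f[0]),np.linalg.norm(f[3]-f[2]))
for a,b in((f[2],f[0]),(f[3],f[1]),(m2,m1)): print('yaw',np.degrees(np.arctan2(*(b-a)[1::-1]))-90)
print('yaw rim', [np.degrees(np.arctan2(*(b-a)[1::-1]))-90 for a,b in (onz(c,[(182.5,200),(172.7,100)],.085),onz(c,[(482.3,200),(493.8,100)],.085))])
yw=np.radians(9.5); X=np.array([np.cos(yw),np.sin(yw)]);Y=np.array([-X[1],X[0]])
for n,p,z in(('brtop',[(306.7,233),(362.6,233)],.130),('brbot',[(335,200.6)],.012),('plate',[(280,169.6),(390,169.6)],.122),('plateback',[(280,153.2),(390,152.8)],.122)):
    P=onz(c,p,z)[:,:2]; print(n,P.round(4).tolist(),'x',(P@X).round(4),'y',(P@Y).round(4))
print('mid',m1[:2]@X,m2[:2]@X)
E
```

```text
cam [0.477  0.0444 0.4364]
floor [[0.3604, 0.0318, 0.012], [0.6202, 0.0749, 0.012], [0.3769, -0.0664, 0.012], [0.6372, -0.0232, 0.012]] w 0.263304814363888 0.2638365249742641
yaw 9.54492967023306
yaw 9.850721404009363
yaw 9.697848994076466
yaw rim [np.float64(9.702146055767841), np.float64(9.552829614875122)]
brtop [[0.4861, -0.0484], [0.5286, -0.0414]] x [0.4715 0.5146] y [-0.128  -0.1281]
brbot [[0.5132, -0.0445]] x [0.4988] y [-0.1286]
plate [[0.4585, -0.0047], [0.5406, 0.0089]] x [0.4515 0.5347] y [-0.0803 -0.0804]
plateback [[0.4568, 0.0075], [0.5379, 0.0212]] x [0.4518 0.534 ] y [-0.068  -0.0679]
mid 0.4923763875548916 0.49272031294816904
```

Gap is about 48 mm (51–53 once home), so two packers leave ~19–21 mm for the wedge; one would leave 35–37, right at its limit. Using two packers. Next, a view over the packers.

>>> drive_tool(
  series=[1,-43,-6,-2,0,0,0,1,-43,-6,-2,0,0,0,1,-43,-6,-2,0,0,0,1,-43,-6,-2,0,0,0,1,-43,-6,-2,0,0,0,1,-43,-6,-2,0,0,0,1,-43,-6,-2,0,0,0,1,-43,-6,-2,0,0,0,1,0,0,0,0,0,0,1,0,0,0,0,0,0],
)

```text
t: 3.75
eef_pos: [0.4998, -0.3757, 0.3328]
tool_rot: [-0.001, 0.646, 0.763, 0.0]
contact_force: [0.7, 0.8, 0.5]
gripper_width: 1.0
```

```bash
python3 - <<'E'
from h import *
c=cam('wrist'); im=c['pixels']; 
hsv=cv2.cvtColor(im,cv2.COLOR_BGR2HSV); p,R,o=cur(); print(p,o['t'],R.as_matrix().round(3)[:,1])
def rects(lo,hi,z,nm):
    m=cv2.morphologyEx(cv2.inRange(hsv,lo,hi),cv2.MORPH_OPEN,np.ones((3,3)))
    for q in cv2.findContours(m,0,2)[0]:
        if cv2.contourArea(q)<150: continue
        W=onz(c,q.reshape(-1,2),z)[:,:2]*1000; r=cv2.minAreaRect(W.astype(np.float32)); b=cv2.boxPoints(r)
        e=b[1]-b[0]; e2=b[2]-b[1]; l=e if np.hypot(*e)>np.hypot(*e2) else e2
        print(nm,np.round(q.reshape(-1,2).mean(0)),np.round(r[0],1),np.round(r[1],1),'long dir',round(np.degrees(np.arctan2(l[1],l[0]))%180,1))
        cv2.drawContours(im,[q],-1,(255,0,255),1)
rects((22,110,150),(34,255,255),.11,'yel'); rects((5,130,150),(20,255,255),.132,'org')
cv2.imwrite('pics/w2.png',im); np.save('w2.npy',{k:c[k] for k in('R','t','K','d')},allow_pickle=True)
E
```

```text
[ 0.50004033 -0.37525986  0.33288311] 3.8 [0.986 0.165 0.   ]
yel [235. 177.] [ 432.  -366.8] [49.1 15.6] long dir 15.4
yel [436.  31.] [ 568.3 -232.3] [15.4 49.1] long dir 157.1
yel [259.  13.] [ 431.4 -238.1] [15.2 44.1] long dir 169.5
org [391. 198.] [ 557.7 -359.4] [49.4 41.5] long dir 24.5
```

View pics/w2.png

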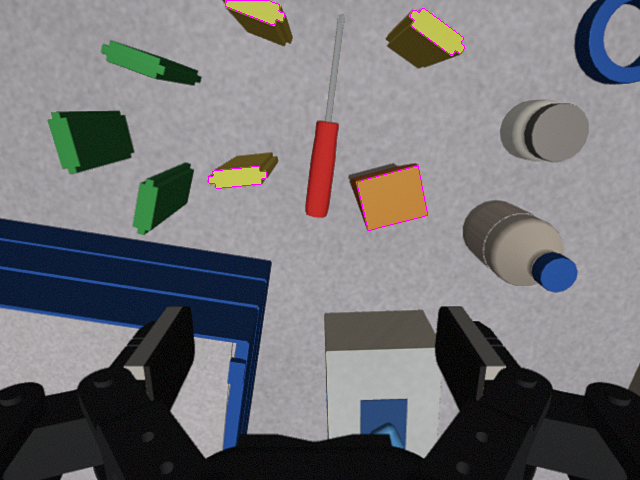

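View 5: all three packers and the wedge are clear; masks match nominal sizes (50×16 and 50×42). Packers P1 (235,177), P2 (436,31) and P3 (259,13) are yellow. The green ones at (135,60), (90,140) and (163,198) are look-alikes, and one crowds P1, so I'll use P2 and P3. The wedge is at (391,198).

```bash
python3 -c "
from h import *
plan([(.5683,-.2323,.19,-22.9,5),(.5683,-.2323,.091,-22.9,3)])"
```

```text
(0.5683, -0.2323, 0.19, -22.9) [1, 25.9, 18.2, 28.6, -0.0, -0.0, 0.113, 1, 27.8, 15.1, 28.6, -0.0, -0.001, 0.113, 1, 29.3, 11.9, 28.6, -0.0, 0.0, 0.113, 1, 30.5, 8.6, 28.6, -0.0, -0.0, 0.113, 1, 31.3, 5.0, 28.6, -0.0, -0.001, 0.114]
(0.5683, -0.2323, 0.091, -22.9) [1, 0.0, 0.0, 33.0, -0.0, 0.0, -0.0, 1, 0.0, 0.0, 33.0, -0.0, 0.0, -0.0, 1, 0.0, 0.0, 33.0, -0.0, 0.0, -0.0]
```

>>> drive_tool(
  series=[1,26,18,29,0,0,0.113,1,28,15,29,0,0,0.113,1,29,12,28,0,0,0.113,1,30.5,8.6,28.5,0,0,0.113,1,31.3,5,28.5,0,0,0.115,1,0,0,20,0,0,0,1,0,0,26,0,0,0,1,0,0,27,0,0,0,1,0,0,26,0,0,0,1,0,0,0,0,0,0],
  force=40,
)

```text
t: 5.05
eef_pos: [0.5662, -0.2339, 0.0899]
tool_rot: [-0.001, 0.834, 0.551, -0.001]
contact_force: [0.3, 0.2, -0.1]
gripper_width: 1.004
```

```bash
python3 -c "
from h import *
p,R,o=cur(); print(p,np.degrees(np.arctan2(R.as_matrix()[1,1],R.as_matrix()[0,1])),o['t'],R.as_matrix()[2].round(4))"
```

```text
[ 0.56623973 -0.23389091  0.08991365] -23.060290732948502 5.05 [ 1.0e-04 -3.5e-03 -1.0e+00]
```

>>> drive_tool(
  series=[1,2.3,1.3,0,0,0,0,0.2,0,0,0,0,0,0,-0.3,0,0,0,0,0,0,-1,0,0,0,0,0,0,-1,0,0,0,0,0,0,-1,0,0,0,0,0,0,-1,0,0,0,0,0,0],
)

```text
t: 5.92
eef_pos: [0.5702, -0.2334, 0.0923]
tool_rot: [0.0, 0.835, 0.551, 0.001]
contact_force: [-0.6, 0.0, 6.3]
gripper_width: 0.58
```

```bash
python3 -c "
from h import *
plan([(.60,-.20,.28,-10,5),(.54,-.06,.28,9.6,5),(.5059,-.0333,.25,9.6,3)],jaw=-1)"
```

```text
(0.6, -0.2, 0.28, -10) [-1, 8.5, 2.9, -37.5, 0.0, -0.0, -0.046, -1, 8.4, 3.3, -37.6, 0.001, -0.0, -0.046, -1, 8.2, 3.6, -37.5, -0.0, -0.0, -0.046, -1, 8.0, 4.1, -37.6, 0.0, -0.0, -0.046, -1, 7.8, 4.3, -37.5, 0.0, -0.0, -0.045]
(0.54, -0.06, 0.28, 9.6) [-1, 25.5, -16.7, 0.0, 0.0, -0.0, -0.069, -1, 26.6, -14.9, 0.0, 0.0, -0.0, -0.068, -1, 27.5, -13.0, 0.0, 0.0, -0.0, -0.069, -1, 28.4, -11.1, 0.0, 0.0, -0.0, -0.068, -1, 29.0, -9.2, 0.0, 0.0, -0.0, -0.069]
(0.5059, -0.0333, 0.25, 9.6) [-1, 10.7, -9.7, 10.0, 0.0, -0.0, 0.0, -1, 10.7, -9.8, 10.0, 0.0, -0.0, 0.0, -1, 10.6, -9.7, 10.0, 0.0, -0.0, 0.0]
```

>>> drive_tool(
  series=[-1,0,0,-30,0,0,0,-1,8,3,-40,0,0,-0.046,-1,8,4,-40,0,0,-0.046,-1,8,4,-40,0,0,-0.046,-1,8,4,-38,0,0,-0.046,-1,25,-17,0,0,0,-0.08,-1,26.6,-15,0,0,0,-0.08,-1,27.5,-13,0,0,0,-0.08,-1,28.4,-11,0,0,0,-0.08,-1,29,-9,0,0,0,-0.069,-1,0,0,0,0,0,0],
)

```text
t: 7.3
eef_pos: [0.5366, -0.0646, 0.2791]
tool_rot: [-0.001, 0.643, 0.766, 0.0]
contact_force: [0.1, 0.5, -0.4]
gripper_width: 0.579
```

```bash
python3 -c "
from h import *
p,R,o=cur(); print(p,np.degrees(np.arctan2(R.as_matrix()[1,1],R.as_matrix()[0,1])),o['t'],o['contact_force'],o['gripper_width'])
plan([(.5055,-.0333,.25,9.6,3)],jaw=-1)"
```

```text
[ 0.53663427 -0.06458017  0.27909072] 9.91332861206795 7.3 [ 0.13202345  0.45938746 -0.42248271] 0.5785696941278113
(0.5055, -0.0333, 0.25, 9.6) [-1, 12.0, -8.4, 9.7, -0.0, -0.001, 0.002, -1, 12.1, -8.5, 9.7, -0.0, -0.0, 0.002, -1, 12.0, -8.4, 9.7, -0.0, -0.001, 0.001]
```

>>> drive_tool(
  series=[-1,12,-8.5,9.7,0,0,0.002,-1,12,-8.5,9.7,0,0,0.002,-1,12,-8.5,9.7,0,0,0.001,-1,0,0,0,0,0,0,-1,0,0,0,0,0,0],
)

```text
t: 7.92
eef_pos: [0.5066, -0.0359, 0.2504]
tool_rot: [0.0, 0.647, 0.763, 0.0]
contact_force: [-0.1, -0.4, -0.7]
gripper_width: 0.579
```

```bash
python3 - <<'E'
from h import *
c=cam('wrist'); p,R,o=cur(); print(p,o['t'],o['gripper_width'])
cv2.imwrite('pics/w3.png',c['pixels']); np.save('w3.npy',{k:c[k] for k in('R','t','K','d')},allow_pickle=True)
plan([(.5055,-.0353,.25,9.6,1),(.5055,-.0353,.104,9.6,5)],jaw=-1)
E
```

```text
[ 0.50678939 -0.03605706  0.25058358] 7.975 0.5810494180325394
(0.5055, -0.0353, 0.25, 9.6) [-1, 1.0, -1.1, 0.6, 0.001, 0.0, -0.004]
(0.5055, -0.0353, 0.104, 9.6) [-1, 0.0, -0.0, 29.2, -0.0, 0.0, 0.0, -1, 0.0, -0.0, 29.2, -0.0, 0.0, 0.0, -1, 0.0, -0.0, 29.2, -0.0, 0.0, 0.0, -1, 0.0, -0.0, 29.2, -0.0, 0.0, 0.0, -1, 0.0, -0.0, 29.2, -0.0, 0.0, 0.0]
```

View pics/w3.png

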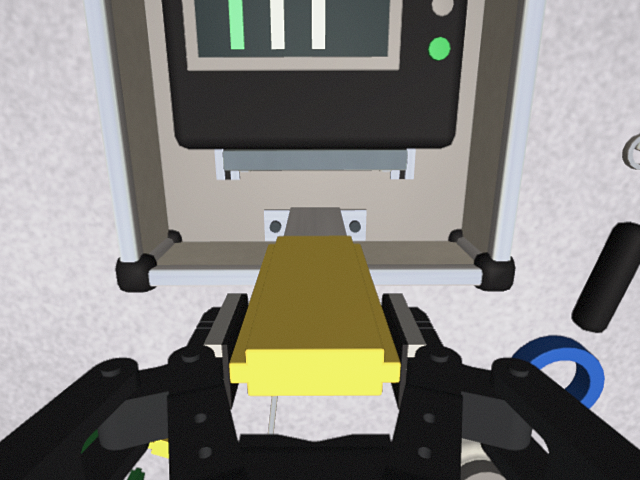

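View 6: the packer is held square and upright; bottom front edge at row ~237 (cols 274–354), top front edge at row ~349, bracket seam at row 207.

```bash
cat >> h.py <<'E'
B=np.array([.5072,-.0452]); A=np.radians(9.6); CX=np.array([np.cos(A),np.sin(A)]); CY=np.array([-CX[1],CX[0]])
def cf(P): P=np.asarray(P)[...,:2]-B; return np.stack([P@CX,P@CY],-1)*1000   # mm from bracket_face
def wf(x,y): return B+(CX*x+CY*y)/1000
E
python3 - <<'E'
from h import *
c=np.load('w3.npy',allow_pickle=True).item(); g=cv2.cvtColor(cv2.imread('pics/w3.png'),cv2.COLOR_BGR2GRAY)
print(list(enumerate(g[228:245,315].tolist(),228)),list(enumerate(g[340:356,315].tolist(),340)),list(enumerate(g[200:212,315].tolist(),200)),list(enumerate(g[164:174,300].tolist(),164)))
print('bot',cf(onz(c,[(274,237),(354,237)],.1586)),'top',cf(onz(c,[(246,348.5),(383,348.5)],.2686)),'seam',cf(onz(c,[(290,206.5),(341,206.5)],.012)),'plate',cf(onz(c,[(300,170)],.122)))
print('tcp',cf([.50678939,-.03605706]))
E
```

```text
[(228, 99), (229, 100), (230, 104), (231, 101), (232, 103), (233, 99), (234, 102), (235, 102), (236, 104), (237, 104), (238, 108), (239, 103), (240, 107), (241, 105), (242, 104), (243, 107), (244, 106)] [(340, 107), (341, 102), (342, 106), (343, 106), (344, 107), (345, 106), (346, 104), (347, 105), (348, 129), (349, 187), (350, 224), (351, 225), (352, 226), (353, 227), (354, 227), (355, 228)] [(200, 183), (201, 182), (202, 181), (203, 181), (204, 181), (205, 185), (206, 187), (207, 127), (208, 98), (209, 100), (210, 98), (211, 100)] [(164, 137), (165, 136), (166, 137), (167, 134), (168, 134), (169, 128), (170, 137), (171, 177), (172, 187), (173, 183)]
bot [[-21.75891225  18.06738447]
 [ 20.87302629  17.91881308]] top [[-19.3293119   20.16343237]
 [ 18.84318021  20.02369584]] seam [[-21.77035191   0.08998765]
 [ 23.263421    -0.0648047 ]] plate [[-8.69387283 48.34356699]]
tcp [1.11989681 9.08337952]
```

>>> drive_tool(
  series=[-1,0,0,30,0,0,0,-1,0,0,35,0,0,0,-1,0,0,35,0,0,0,-1,0,0,25,0,0,0,-1,0,0,13,0,0,0,-1,0,0,2,0,0,0,-1,0,0,2,0,0,0,-1,0,0,0,0,0,0],
)

```text
t: 8.98
eef_pos: [0.5068, -0.0357, 0.1089]
tool_rot: [0.0, 0.647, 0.763, 0.001]
contact_force: [-0.8, 0.1, -1.0]
gripper_width: 0.578
```

>>> drive_tool(
  series=[-1,0,0,2,0,0,0,-1,0,0,2,0,0,0,-1,0,0,0,0,0,0],
)

```text
t: 9.35
eef_pos: [0.5064, -0.0357, 0.1043]
tool_rot: [0.0, 0.647, 0.763, 0.0]
contact_force: [0.2, 0.3, -0.1]
gripper_width: 0.574
```

>>> drive_tool(
  series=[-1,0,0,1,0,0,0,-1,0,0,1,0,0,0,-1,0,0,0,0,0,0],
)

```text
t: 9.72
eef_pos: [0.5066, -0.036, 0.1041]
tool_rot: [-0.0, 0.647, 0.762, 0.001]
contact_force: [-7.2, -0.0, 26.9]
gripper_width: 0.573
```

>>> drive_tool(
  series=[-1,0,0,-1.5,0,0,0,-1,-1.5,0,0,0,0,0,-1,-1,0,0,0,0,0,-1,0,0,0,0,0,0],
)

```text
t: 10.22
eef_pos: [0.5068, -0.0369, 0.1042]
tool_rot: [-0.001, 0.647, 0.763, 0.001]
contact_force: [-4.3, 4.5, 11.2]
gripper_width: 0.577
```

>>> drive_tool(
  series=[-1,0,0,-0.7,0,0,0,-1,-1,0,0,0,0,0,-1,-1,0,0,0,0,0,-1,0,0,0,0,0,0],
)

```text
t: 10.72
eef_pos: [0.5068, -0.0389, 0.1042]
tool_rot: [-0.001, 0.647, 0.763, 0.0]
contact_force: [-2.2, 4.8, 2.9]
gripper_width: 0.579
```

>>> drive_tool(
  series=[0.4,0,0,0,0,0,0,1,0,0,0,0,0,0,1,0,0,0,0,0,0,1,0,0,0,0,0,0,1,0,0,-25,0,0,0,1,0,0,-40,0,0,0,1,0,0,-50,0,0,0,1,0,0,-50,0,0,0,1,0,0,-40,0,0,0,1,0,0,0,0,0,0],
)

```text
t: 11.98
eef_pos: [0.5086, -0.0405, 0.3122]
tool_rot: [0.002, 0.647, 0.763, 0.003]
contact_force: [0.5, 0.1, -0.0]
gripper_width: 1.004
```

```bash
cat >> h.py <<'E'
def tops(c,z,lo,hi,mina=150):
    hsv=cv2.cvtColor(c['pixels'],cv2.COLOR_BGR2HSV); m=cv2.morphologyEx(cv2.inRange(hsv,lo,hi),cv2.MORPH_OPEN,np.ones((3,3)))
    for q in cv2.findContours(m,0,2)[0]:
        if cv2.contourArea(q)<mina: continue
        W=onz(c,q.reshape(-1,2),z)[:,:2]*1000; r=cv2.minAreaRect(W.astype(np.float32)); b=cv2.boxPoints(r)
        e=b[1]-b[0]; e2=b[2]-b[1]; l=e if np.hypot(*e)>np.hypot(*e2) else e2
        print(np.round(q.reshape(-1,2).mean(0)),np.round(r[0],1),np.round(r[1],1),'dir',round(np.degrees(np.arctan2(l[1],l[0]))%180,1),'case',cf(np.array(r[0])/1000).round(1))
YEL=((22,110,150),(34,255,255))
E
python3 - <<'E'
from h import *
c=cam('wrist'); p,R,o=cur(); print(p,o['t']); cv2.imwrite('pics/w4.png',c['pixels']); tops(c,.122,*YEL); tops(c,.11,*YEL)
np.save('w4.npy',{k:c[k] for k in('R','t','K','d')},allow_pickle=True)
plan([(.445,-.34,.32,9.6,7)])
E
```

```text
[ 0.50745521 -0.0401383   0.31027332] 12.025
[198. 397.] [ 435.9 -226.2] [14.8 37.9] dir 169.3 case [-100.5 -166.6]
[312. 205.] [504.9 -37.2] [48.2 14.8] dir 9.3 case [-0.9  8.3]
[198. 397.] [ 433.7 -236.3] [15.4 39.4] dir 169.3 case [-104.4 -176.2]
[312. 205.] [505.4 -39.9] [50.  15.4] dir 9.3 case [-0.9  5.5]
(0.445, -0.34, 0.32, 9.6) [1, -40.8, -15.8, -1.5, 0.0, -0.0, -0.0, 1, -40.8, -15.8, -1.4, 0.001, -0.0, -0.001, 1, -40.8, -15.8, -1.5, 0.0, -0.0, -0.0, 1, -40.8, -15.9, -1.4, 0.001, -0.0, -0.001, 1, -40.7, -15.9, -1.5, -0.0, -0.001, -0.0, 1, -40.8, -15.9, -1.4, 0.0, 0.0, -0.001, 1, -40.8, -15.9, -1.3, 0.001, 0.0, -0.0]
```

View pics/w4.png

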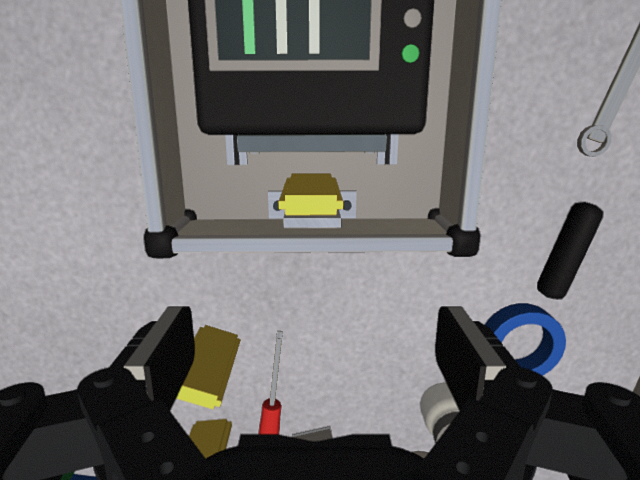

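View 7: the packer stands flat against the bracket, at 8.3 mm from the face and x −0.9. Next is P3.

>>> drive_tool(
  series=[1,-41,-16,-1,0,0,0,1,-41,-16,-1,0,0,0,1,-41,-16,-1,0,0,0,1,-41,-16,-1,0,0,0,1,-41,-16,-1,0,0,0,1,-41,-16,-1,0,0,0,1,-41,-16,-1,0,0,0,1,0,0,0,0,0,0],
)

```text
t: 13.02
eef_pos: [0.4405, -0.3449, 0.315]
tool_rot: [-0.001, 0.65, 0.76, -0.001]
contact_force: [-0.2, -0.6, -0.4]
gripper_width: 1.002
```

```bash
python3 - <<'E'
from h import *
c=cam('wrist'); p,R,o=cur(); print(p,o['t']); tops(c,.11,*YEL); tops(c,.132,(5,130,150),(20,255,255))
plan([(.4325,-.2375,.18,-10.6,5)])
E
```

```text
[ 0.44168144 -0.3427008   0.31485612] 13.075
[301. 229.] [ 431.6 -366.7] [49.4 15.7] dir 15.4 case [-128.1 -304.4]
[325.  60.] [ 428.4 -237.5] [15.7 49.3] dir 169.4 case [-109.8 -176.5]
[462. 251.] [ 557.5 -359.2] [49.4 41.6] dir 24.5 case [  -2.8 -318. ]
(0.4325, -0.2375, 0.18, -10.6) [1, 21.0, 1.6, 27.0, -0.001, -0.0, 0.069, 1, 21.1, 0.1, 27.0, -0.0, -0.0, 0.069, 1, 21.1, -1.3, 27.0, -0.001, -0.0, 0.069, 1, 20.9, -2.8, 26.9, -0.0, -0.0, 0.069, 1, 20.7, -4.2, 27.0, -0.001, -0.0, 0.069]
```

>>> drive_tool(
  series=[1,21,0.8,27,0,0,0.069,1,21,-0.7,27,0,0,0.069,1,21,-2,27,0,0,0.069,1,21,-3.5,27,0,0,0.069,1,21,-5,27,0,0,0.069,1,0,0,20,0,0,0,1,0,0,0,0,0,0],
)

```text
t: 13.95
eef_pos: [0.4292, -0.2342, 0.1597]
tool_rot: [-0.002, 0.767, 0.641, -0.001]
contact_force: [0.2, -0.6, 0.4]
gripper_width: 0.997
```

```bash
python3 - <<'E'
from h import *
p,R,o=cur(); print(p,o['t'])
plan([(.4284,-.2375,.092,-10.6,3)])
E
```

```text
[ 0.42921341 -0.23420164  0.15967614] 13.95
(0.4284, -0.2375, 0.092, -10.6) [1, -1.1, 0.0, 22.6, -0.001, -0.0, 0.002, 1, -1.2, 0.0, 22.5, -0.002, -0.0, 0.002, 1, -1.1, -0.0, 22.6, -0.001, -0.001, 0.002]
```

>>> drive_tool(
  series=[1,-1.1,0,22,-0.001,0,0.002,1,-1.1,0,22,-0.002,0,0.002,1,-1.1,0,22,-0.001,0,0.002,1,0,0,0,0,0,0,0.2,0,0,0,0,0,0,-0.3,0,0,0,0,0,0,-1,0,0,0,0,0,0,-1,0,0,0,0,0,0,-1,0,0,0,0,0,0],
)

```text
t: 15.08
eef_pos: [0.4303, -0.2399, 0.0964]
tool_rot: [0.002, 0.77, 0.638, 0.002]
contact_force: [-0.4, 1.2, 5.6]
gripper_width: 0.575
```

```bash
python3 - <<'E'
from h import *
p,R,o=cur(); print(p,o['t'],o['contact_force'],o['gripper_width']); x,y=wf(0,29)
plan([(.4284,-.2375,.28,-10.6,5),(x,y,.25,9.6,7)],jaw=-1)
E
```

```text
[ 0.43030791 -0.23990312  0.0964119 ] 15.075 [-0.35079546  1.19939238  5.64970071] 0.5752094113005466
(0.4284, -0.2375, 0.28, -10.6) [-1, 0.4, -0.3, -36.7, 0.001, -0.0, -0.0, -1, 0.4, -0.3, -36.7, 0.001, -0.0, -0.001, -1, 0.4, -0.3, -36.8, 0.001, -0.0, -0.0, -1, 0.4, -0.3, -36.7, 0.002, -0.0, -0.001, -1, 0.4, -0.5, -36.7, 0.001, -0.0, -0.0]
(np.float64(0.502363706345233), np.float64(-0.01660611492495535), 0.25, 9.6) [-1, 33.0, 4.6, 4.3, -0.0, -0.0, -0.05, -1, 32.7, 6.2, 4.3, -0.0, -0.0, -0.051, -1, 32.3, 7.9, 4.3, -0.0, -0.0, -0.05, -1, 31.9, 9.5, 4.3, -0.0, -0.0, -0.05, -1, 31.4, 11.0, 4.3, -0.0, -0.0, -0.051, -1, 30.8, 12.7, 4.3, -0.0, -0.0, -0.05, -1, 30.1, 14.2, 4.2, -0.0, -0.0, -0.051]
```

>>> drive_tool(
  series=[-1,0,0,-37,0.001,0,0,-1,0,0,-37,0.001,0,0,-1,0,0,-37,0.001,0,0,-1,0,0,-37,0.002,0,0,-1,0,0,-36,0.001,0,0,-1,33,5,4,0,0,-0.05,-1,33,6,4,0,0,-0.05,-1,32.5,8,4,0,0,-0.05,-1,32,9.5,4,0,0,-0.05,-1,31.5,11,4,0,0,-0.05,-1,31,13,4,0,0,-0.05,-1,30,14,4,0,0,-0.05],
)

```text
t: 16.58
eef_pos: [0.5051, -0.0161, 0.2512]
tool_rot: [-0.001, 0.646, 0.763, -0.0]
contact_force: [1.2, -0.8, -0.9]
gripper_width: 0.58
```

>>> drive_tool(
  series=[-1,0,0,0,0,0,0,-1,0,0,0,0,0,0],
)

```text
t: 16.82
eef_pos: [0.5045, -0.0182, 0.2512]
tool_rot: [-0.001, 0.647, 0.762, -0.001]
contact_force: [-0.1, -0.9, -0.4]
gripper_width: 0.577
```

```bash
python3 - <<'E'
from h import *
c=cam('wrist'); p,R,o=cur(); print(p,cf(p),o['t'],o['contact_force'],o['gripper_width']); x,y=wf(0,28)
cv2.imwrite('pics/w5.png',c['pixels']); tops(c,p[2]-.0964+.11,*YEL)
g=cv2.cvtColor(c['pixels'],cv2.COLOR_BGR2GRAY)
m=cv2.inRange(cv2.cvtColor(c['pixels'],cv2.COLOR_BGR2HSV),(18,110,60),(36,255,255))
ys,xs=np.nonzero(m); print('first row',ys.min(), [ (r,xs[ys==r].min(),xs[ys==r].max()) for r in range(ys.min(),ys.min()+8)])
r=ys.min(); a,b=xs[ys==r+2].min(),xs[ys==r+2].max(); print('bot',cf(onz(c,[(a,r),(b,r)],p[2]-.0964)))
plan([(x,y,.24,9.6,1)],jaw=-1)
E
```

```text
[ 0.50437732 -0.01869806  0.25129338] [ 1.6365404  26.60154658] 16.875 [ 0.25698369 -0.23900122  0.31629682] 0.5810084301322397
[314. 362.] [502.6 -14.5] [48.5 15.6] dir 9.5 case [ 0.6 31.1]
first row 209 [(209, np.int64(293), np.int64(334)), (210, np.int64(292), np.int64(335)), (211, np.int64(291), np.int64(335)), (212, np.int64(291), np.int64(335)), (213, np.int64(291), np.int64(336)), (214, np.int64(290), np.int64(340)), (215, np.int64(286), np.int64(341)), (216, np.int64(286), np.int64(341))]
bot [[-12.03209842  50.14327799]
 [ 11.42396506  50.06343183]]
(np.float64(0.5025304750919491), np.float64(-0.017592110962025856), 0.24, 9.6) [-1, 1.4, -1.6, 11.3, -0.002, -0.0, -0.005]
```

>>> drive_tool(
  series=[-1,0,-1.2,30,-0.001,0,-0.004,-1,0,0,35,0,0,0,-1,0,0,35,0,0,0,-1,0,0,22,0,0,0,-1,0,0,12,0,0,0,-1,0,0,4,0,0,0,-1,0,0,0,0,0,0],
)

```text
t: 17.75
eef_pos: [0.5035, -0.0185, 0.1138]
tool_rot: [-0.0, 0.646, 0.763, 0.0]
contact_force: [0.9, 0.0, -0.4]
gripper_width: 0.579
```

>>> drive_tool(
  series=[-1,0,0,2,0,0,0,-1,0,0,2,0,0,0,-1,0,0,1,0,0,0,-1,0,0,0,0,0,0],
)

```text
t: 18.25
eef_pos: [0.5032, -0.0182, 0.1086]
tool_rot: [-0.001, 0.646, 0.764, 0.0]
contact_force: [-1.1, 0.0, 3.7]
gripper_width: 0.579
```

>>> drive_tool(
  series=[-1,0,0,-0.5,0,0,0,-1,-1.5,0,0,0,0,0,-1,-1.5,0,0,0,0,0,-1,-1.5,0,0,0,0,0,-1,0,0,0,0,0,0],
)

```text
t: 18.88
eef_pos: [0.5038, -0.0229, 0.1088]
tool_rot: [-0.001, 0.646, 0.764, -0.0]
contact_force: [0.2, -0.8, 0.4]
gripper_width: 0.579
```

>>> drive_tool(
  series=[-1,-1,0,0,0,0,0,-1,-1,0,0,0,0,0,-1,0,0,0,0,0,0],
)

```text
t: 19.25
eef_pos: [0.5041, -0.0239, 0.1088]
tool_rot: [-0.001, 0.645, 0.764, 0.0]
contact_force: [-1.5, 4.3, -0.1]
gripper_width: 0.573
```

>>> drive_tool(
  series=[-1,-0.8,0,0.4,0,0,0,0.4,0,0,0,0,0,0,1,0,0,0,0,0,0,1,0,0,0,0,0,0,1,0,0,0,0,0,0,1,0,0,-25,0,0,0,1,0,0,-40,0,0,0,1,0,0,-50,0,0,0,1,0,0,-50,0,0,0,1,0,0,-40,0,0,0,1,0,0,0,0,0,0],
)

```text
t: 20.62
eef_pos: [0.5062, -0.0258, 0.3161]
tool_rot: [0.001, 0.646, 0.764, 0.003]
contact_force: [0.0, -0.1, -0.4]
gripper_width: 1.0
```

```bash
python3 - <<'E'
from h import *
c=cam('wrist'); p,R,o=cur(); print(p,o['t']); tops(c,.122,*YEL); g=cv2.cvtColor(c['pixels'],cv2.COLOR_BGR2GRAY)
im=cv2.resize(c['pixels'][80:260,200:440],None,fx=3,fy=3); cv2.imwrite('pics/w6.png',im); cv2.imwrite('pics/w6f.png',c['pixels'])
np.save('w6.npy',{k:c[k] for k in('R','t','K','d')},allow_pickle=True)
for x in (250,370): print(x,list(enumerate(g[120:170,x].tolist(),120)))
E
```

```text
[ 0.50499783 -0.02544778  0.3142277 ] 20.675
[310. 210.] [502.7 -29. ] [50.5 31.2] dir 9.5 case [-1.7 16.7]
250 [(120, 37), (121, 34), (122, 37), (123, 33), (124, 33), (125, 37), (126, 36), (127, 34), (128, 38), (129, 37), (130, 35), (131, 35), (132, 33), (133, 35), (134, 33), (135, 33), (136, 34), (137, 34), (138, 36), (139, 35), (140, 38), (141, 30), (142, 33), (143, 35), (144, 38), (145, 34), (146, 30), (147, 26), (148, 27), (149, 24), (150, 23), (151, 12), (152, 20), (153, 8), (154, 36), (155, 70), (156, 102), (157, 108), (158, 107), (159, 108), (160, 109), (161, 109), (162, 109), (163, 107), (164, 106), (165, 109), (166, 106), (167, 108), (168, 108), (169, 104)]
370 [(120, 36), (121, 38), (122, 37), (123, 34), (124, 40), (125, 38), (126, 35), (127, 37), (128, 38), (129, 37), (130, 38), (131, 37), (132, 36), (133, 37), (134, 36), (135, 36), (136, 34), (137, 32), (138, 41), (139, 38), (140, 40), (141, 36), (142, 37), (143, 40), (144, 37), (145, 34), (146, 32), (147, 34), (148, 30), (149, 26), (150, 24), (151, 19), (152, 10), (153, 11), (154, 37), (155, 73), (156, 101), (157, 111), (158, 108), (159, 106), (160, 109), (161, 109), (162, 108), (163, 110), (164, 108), (165, 108), (166, 108), (167, 108), (168, 110), (169, 108)]
```

View pics/w6.png

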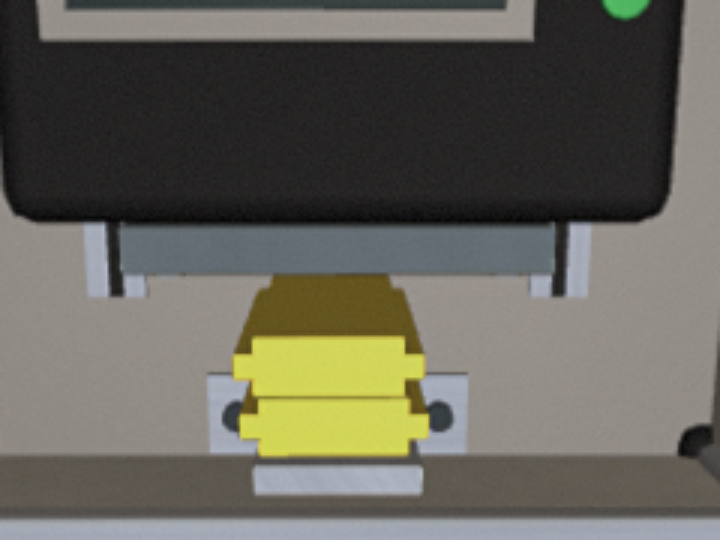

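View 8: both packers stand tight one behind the other, the front face at ~32.5 mm, leaving ~15.8 mm to the plate. Now the wedge.

```bash
python3 - <<'E'
from h import *
c=np.load('w6.npy',allow_pickle=True).item(); print('plate',cf(onz(c,[(250,170.8),(370,170.8)],.122)),'front',cf(onz(c,[(284,192.3),(335,192.3)],.122)))
plan([(.5575,-.3593,.27,24.5,8),(.5575,-.3593,.112,24.5,5)])
E
```

```text
plate [[-46.68383909  48.53971057]
 [ 43.86444129  48.45320462]] front [[-21.39625577  32.04668107]
 [ 17.65684496  31.99988599]]
(0.5575, -0.3593, 0.27, 24.5) [1, -42.3, -0.5, 5.5, 0.0, -0.0, -0.033, 1, -42.2, -1.9, 5.4, 0.0, -0.0, -0.032, 1, -42.1, -3.2, 5.5, 0.001, -0.001, -0.033, 1, -42.0, -4.6, 5.5, -0.0, 0.0, -0.032, 1, -41.8, -6.0, 5.5, 0.0, 0.0, -0.033, 1, -41.6, -7.3, 5.5, 0.0, -0.0, -0.032, 1, -41.4, -8.7, 5.4, 0.001, -0.0, -0.033, 1, -41.0, -10.0, 5.6, -0.0, -0.001, -0.032]
(0.5575, -0.3593, 0.112, 24.5) [1, 0.0, 0.0, 31.6, -0.0, 0.0, -0.0, 1, 0.0, 0.0, 31.6, -0.0, 0.0, -0.0, 1, 0.0, 0.0, 31.6, -0.0, 0.0, -0.0, 1, 0.0, 0.0, 31.6, -0.0, 0.0, -0.0, 1, 0.1, 0.0, 31.6, -0.0, 0.0, -0.0]
```

>>> drive_tool(
  series=[1,-42.3,-0.5,5.5,0,0,-0.033,1,-42.2,-2,5.5,0,0,-0.032,1,-42,-3,5.5,0,0,-0.033,1,-42,-4.6,5.5,0,0,-0.032,1,-42,-6,5.5,0,0,-0.033,1,-41.6,-7.3,5.5,0,0,-0.032,1,-41.4,-8.7,5.5,0,0,-0.033,1,-41,-10,5.5,0,0,-0.032,1,0,0,0,0,0,0,1,0,0,0,0,0,0],
)

```text
t: 21.92
eef_pos: [0.5562, -0.359, 0.2674]
tool_rot: [-0.002, 0.542, 0.841, -0.0]
contact_force: [1.1, 0.6, 0.6]
gripper_width: 1.0
```

```bash
python3 - <<'E'
from h import *
p,R,o=cur(); print(p,o['t'])
plan([(.5575,-.3593,.19,24.5,3),(.5575,-.3593,.113,24.5,4)])
E
```

```text
[ 0.55624563 -0.35902228  0.26737095] 21.925
(0.5575, -0.3593, 0.19, 24.5) [1, -0.3, 0.4, 25.8, -0.001, -0.001, -0.0, 1, -0.4, 0.4, 25.8, -0.0, -0.001, -0.001, 1, -0.3, 0.3, 25.8, -0.001, -0.001, -0.0]
(0.5575, -0.3593, 0.113, 24.5) [1, 0.0, 0.0, 19.2, -0.0, -0.0, -0.0, 1, 0.0, 0.0, 19.3, -0.0, -0.0, -0.0, 1, 0.0, 0.0, 19.2, -0.0, -0.0, -0.0, 1, 0.0, 0.1, 19.3, -0.0, -0.0, -0.0]
```

>>> drive_tool(
  series=[1,-0.3,0.4,26,-0.001,-0.001,0,1,-0.3,0.4,26,0,-0.001,0,1,-0.3,0.3,26,-0.001,-0.001,0,1,0,0,26,0,0,0,1,0,0,26,0,0,0,1,0,0,24,0,0,0,1,0,0,0,0,0,0],
)

```text
t: 22.8
eef_pos: [0.5578, -0.3573, 0.1131]
tool_rot: [-0.001, 0.54, 0.841, 0.0]
contact_force: [-0.0, 0.0, 0.2]
gripper_width: 0.997
```

>>> drive_tool(
  series=[0.3,0,0,0,0,0,0,0.1,0,0,0,0,0,0,0,0,0,0,0,0,0,-1,0,0,0,0,0,0,-1,0,0,0,0,0,0,-1,0,0,0,0,0,0],
  force=40,
)

```text
t: 23.55
eef_pos: [0.5592, -0.3603, 0.1165]
tool_rot: [0.002, 0.541, 0.841, 0.0]
contact_force: [0.4, 0.5, 7.5]
gripper_width: 0.577
```

>>> drive_tool(
  series=[-1,0,0,0,0,0,0,-1,0,0,0,0,0,0],
  force=100,
)

```text
t: 23.8
eef_pos: [0.5593, -0.3604, 0.1167]
tool_rot: [0.002, 0.541, 0.841, 0.0]
contact_force: [-0.7, 1.2, 7.7]
gripper_width: 0.571
```

```bash
python3 - <<'E'
from h import *
p,R,o=cur(); print(p,o['t'],o['contact_force'],o['gripper_width']); x,y=wf(0,40)
plan([(p[0],p[1],.32,24.5,5),(x,y,.29,9.6,9)],jaw=-1)
E
```

```text
[ 0.55933658 -0.36037875  0.11673326] 23.8 [-0.65265776  1.17824882  7.74299441] 0.5710829591630769
(np.float64(0.5593365849126174), np.float64(-0.36037875103716227), 0.32, 24.5) [-1, -0.1, 0.1, -40.7, 0.001, 0.001, -0.0, -1, -0.2, 0.1, -40.6, 0.0, 0.0, -0.0, -1, -0.1, 0.1, -40.7, 0.001, 0.001, -0.0, -1, -0.0, 0.1, -40.6, 0.001, 0.001, -0.0, -1, -0.0, -0.0, -40.7, 0.0, 0.001, -0.001]
(np.float64(0.5005292501313559), np.float64(-0.0057601585171798), 0.29, 9.6) [-1, 38.6, 10.4, 3.4, 0.0, -0.0, 0.029, -1, 38.8, 9.3, 3.3, 0.0, -0.0, 0.029, -1, 39.1, 8.1, 3.4, 0.0, -0.0, 0.029, -1, 39.3, 7.1, 3.3, 0.0, -0.0, 0.029, -1, 39.5, 5.8, 3.4, 0.0, -0.0, 0.029, -1, 39.6, 4.8, 3.3, 0.0, -0.0, 0.029, -1, 39.8, 3.5, 3.4, 0.0, -0.0, 0.029, -1, 39.9, 2.5, 3.3, 0.0, -0.0, 0.029, -1, 39.9, 1.2, 3.4, 0.0, -0.0, 0.028]
```

>>> drive_tool(
  series=[-1,0,0,-30,0,0,0,-1,0,0,-40,0.001,0.001,0,-1,0,0,-44,0.001,0.001,0,-1,0,0,-44,0.001,0.001,0,-1,0,0,-44,0,0.001,0,-1,38.5,10,3,0,0,0.029,-1,39,9,3,0,0,0.029,-1,39,8,3,0,0,0.029,-1,39,7,3,0,0,0.029,-1,39.5,6,3,0,0,0.029,-1,39.5,5,3,0,0,0.029,-1,40,3.5,3,0,0,0.029],
)

```text
t: 25.3
eef_pos: [0.5116, -0.0832, 0.2962]
tool_rot: [-0.002, 0.624, 0.781, -0.0]
contact_force: [0.3, 0.7, -2.5]
gripper_width: 0.573
```

>>> drive_tool(
  series=[-1,40,2.5,3,0,0,0.029,-1,38,1,3,0,0,0.028,-1,0,0,0,0,0,0,-1,0,0,0,0,0,0,-1,0,0,0,0,0,0],
)

```text
t: 25.92
eef_pos: [0.4996, -0.0089, 0.2908]
tool_rot: [-0.001, 0.647, 0.763, -0.0]
contact_force: [-0.7, -0.8, -2.4]
gripper_width: 0.579
```

```bash
python3 - <<'E'
from h import *
c=cam('wrist'); p,R,o=cur(); print(p,cf(p),o['t'],o['contact_force'],o['gripper_width'],R.as_matrix().round(4).tolist())
zt=p[2]-.1167; tops(c,zt+.132,(5,130,150),(20,255,255)); cv2.imwrite('pics/w7.png',c['pixels']); np.save('w7.npy',{k:c[k] for k in('R','t','K','d')},allow_pickle=True)
x,y=wf(0,40); print(zt); plan([(x,y,.27,9.6,1)],jaw=-1)
E
```

```text
[ 0.4996676  -0.00880081  0.29079873] [-1.35667091 37.14562512] 25.975 [ 0.53347001  0.42790797 -2.24047542] 0.573918708488978 [[-0.1639, 0.9865, -0.0021], [0.9865, 0.1639, 0.0009], [0.0012, -0.0019, -1.0]]
[318. 384.] [498.2  -7.9] [49.5 41.2] dir 9.5 case [-2.6 38.3]
0.17409872840471166
(np.float64(0.5005292501313559), np.float64(-0.0057601585171798), 0.27, 9.6) [-1, 2.8, 1.4, 20.8, -0.002, -0.001, -0.003]
```

View pics/w7.png

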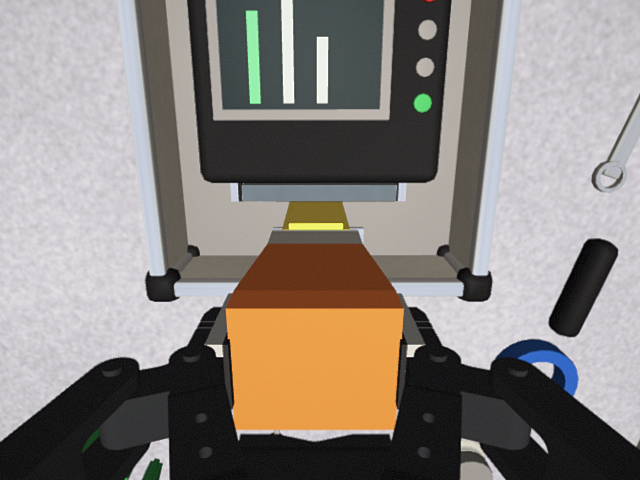

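```bash
python3 - <<'E'
from h import *
c=np.load('w7.npy',allow_pickle=True).item(); g=cv2.cvtColor(cv2.imread('pics/w7.png'),cv2.COLOR_BGR2GRAY)
print(list(enumerate(g[196:250,318].tolist(),196)))
zt=.1741
for r,z,h in((229.5,zt,4.5),(244,zt+.03,6),(308,zt+.132,21)): print(r,cf(onz(c,[(318,r)],z))-[0,h])
print('plate',cf(onz(c,[(300,201)],.122)),'packer2 front',cf(onz(c,[(318,223)],.122)))
E
```

```text
[(196, 133), (197, 132), (198, 133), (199, 134), (200, 133), (201, 95), (202, 94), (203, 102), (204, 102), (205, 105), (206, 104), (207, 105), (208, 104), (209, 102), (210, 102), (211, 102), (212, 104), (213, 102), (214, 104), (215, 103), (216, 104), (217, 103), (218, 106), (219, 103), (220, 104), (221, 96), (222, 107), (223, 208), (224, 230), (225, 227), (226, 227), (227, 227), (228, 230), (229, 204), (230, 142), (231, 96), (232, 85), (233, 85), (234, 87), (235, 90), (236, 89), (237, 86), (238, 88), (239, 91), (240, 88), (241, 87), (242, 90), (243, 76), (244, 68), (245, 62), (246, 60), (247, 65), (248, 60), (249, 64)]
229.5 [[-0.74541451 38.25639237]]
244 [[-0.93107134 37.67510727]]
308 [[-1.56141521 37.86832308]]
plate [[-13.17418796  48.51253818]] packer2 front [[-0.42327991 32.31918848]]
```

View 9: the wedge is upright and square in the grip; its toe is centred at 38.0 mm and the opening at 40.4 (32.3–48.5), so I shift +2.4 and lower.

>>> drive_tool(
  series=[-1,2.4,0.5,10,-0.002,-0.001,-0.002,-1,0,0,20,0,0,0,-1,0,0,16,0,0,0,-1,0,0,0,0,0,0,-1,0,0,0,0,0,0],
)

```text
t: 26.6
eef_pos: [0.5, -0.0052, 0.245]
tool_rot: [0.0, 0.645, 0.764, 0.0]
contact_force: [0.2, -0.1, -1.7]
gripper_width: 0.577
```

```bash
python3 - <<'E'
from h import *
c=cam('wrist'); p,R,o=cur(); print(p,cf(p),o['t'],o['contact_force'],R.as_matrix()[2].round(4))
g=cv2.cvtColor(c['pixels'],cv2.COLOR_BGR2GRAY); print(list(enumerate(g[225:275,318].tolist(),225))); cv2.imwrite('pics/w8.png',c['pixels'])
np.save('w8.npy',{k:c[k] for k in('R','t','K','d')},allow_pickle=True)
E
```

```text
[ 0.50019081 -0.00511069  0.24520735] [-0.22538743 40.69680945] 26.65 [ 0.24208923 -0.24733453 -1.91790018] [ 3.e-04  9.e-04 -1.e+00]
[(225, 119), (226, 117), (227, 121), (228, 117), (229, 99), (230, 138), (231, 114), (232, 99), (233, 99), (234, 102), (235, 104), (236, 103), (237, 101), (238, 102), (239, 104), (240, 102), (241, 103), (242, 102), (243, 93), (244, 75), (245, 75), (246, 74), (247, 74), (248, 72), (249, 76), (250, 74), (251, 74), (252, 72), (253, 74), (254, 74), (255, 75), (256, 71), (257, 75), (258, 73), (259, 74), (260, 71), (261, 73), (262, 74), (263, 73), (264, 75), (265, 74), (266, 72), (267, 73), (268, 72), (269, 75), (270, 74), (271, 73), (272, 73), (273, 75), (274, 73)]
```

>>> drive_tool(
  series=[-1,-0.9,0,6,0,0,0,-1,0,0,5,0,0,0,-1,0,0,0,0,0,0],
)

```text
t: 27.02
eef_pos: [0.4995, -0.0058, 0.2333]
tool_rot: [-0.0, 0.645, 0.764, -0.0]
contact_force: [0.1, -0.4, -3.0]
gripper_width: 0.572
```

No contact on entry (toe ~5 mm below the tops).

>>> drive_tool(
  series=[-1,0,0,6,0,0,0,-1,0,0,6,0,0,0,-1,0,0,6,0,0,0,-1,0,0,4,0,0,0,-1,0,0,0,0,0,0],
)

```text
t: 27.65
eef_pos: [0.4996, -0.0059, 0.2114]
tool_rot: [-0.0, 0.645, 0.764, -0.0]
contact_force: [-0.1, 0.1, -2.7]
gripper_width: 0.575
```

>>> drive_tool(
  series=[-1,0,0,4,0,0,0,-1,0,0,4,0,0,0,-1,0,0,2,0,0,0,-1,0,0,0,0,0,0],
)

```text
t: 28.15
eef_pos: [0.4998, -0.0058, 0.2016]
tool_rot: [-0.0, 0.645, 0.764, -0.0]
contact_force: [0.3, -0.2, -2.2]
gripper_width: 0.571
```

>>> drive_tool(
  series=[-1,0,0,2,0,0,0,-1,0,0,2,0,0,0,-1,0,0,0,0,0,0],
)

```text
t: 28.52
eef_pos: [0.5, -0.0061, 0.1976]
tool_rot: [0.0, 0.645, 0.764, 0.0]
contact_force: [1.1, -1.5, -2.1]
gripper_width: 0.57
```

>>> drive_tool(
  series=[-1,0,0,2,0,0,0,-1,0,0,2,0,0,0,-1,0,0,0,0,0,0],
)

```text
t: 28.9
eef_pos: [0.5001, -0.006, 0.1937]
tool_rot: [0.0, 0.645, 0.764, 0.0]
contact_force: [1.5, -2.0, -2.0]
gripper_width: 0.571
```

>>> drive_tool(
  series=[-1,0,0,2,0,0,0,-1,0,0,2,0,0,0,-1,0,0,0,0,0,0],
)

```text
t: 29.28
eef_pos: [0.4998, -0.0055, 0.1895]
tool_rot: [-0.0, 0.645, 0.764, 0.0]
contact_force: [1.6, -0.5, -2.8]
gripper_width: 0.573
```

>>> drive_tool(
  series=[-1,0.3,0,2,0,0,0,-1,0.3,0,2,0,0,0,-1,0,0,0,0,0,0],
)

```text
t: 29.65
eef_pos: [0.5003, -0.0055, 0.1872]
tool_rot: [-0.0, 0.645, 0.764, 0.001]
contact_force: [-4.6, -0.5, 19.1]
gripper_width: 0.57
```

```bash
python3 - <<'E'
from h import *
c=cam('wrist'); p,R,o=cur(); print(p,cf(p),o['t'],o['contact_force'],o['gripper_width']); cv2.imwrite('pics/w9.png',c['pixels'])
np.save('w9.npy',{k:c[k] for k in('R','t','K','d')},allow_pickle=True); tops(c,p[2]-.1167+.132,(5,130,150),(20,255,255)); tops(c,.122,*YEL,mina=40)
E
```

```text
[ 0.50032652 -0.0055218   0.1872096 ] [-0.16014429 40.26883392] 29.7 [-4.08479828 -1.05471661 19.23492461] 0.5709997210225818
[321. 377.] [498.9  -4.6] [49.6 41.2] dir 9.7 case [-1.4 41.5]
```

View pics/w9.png

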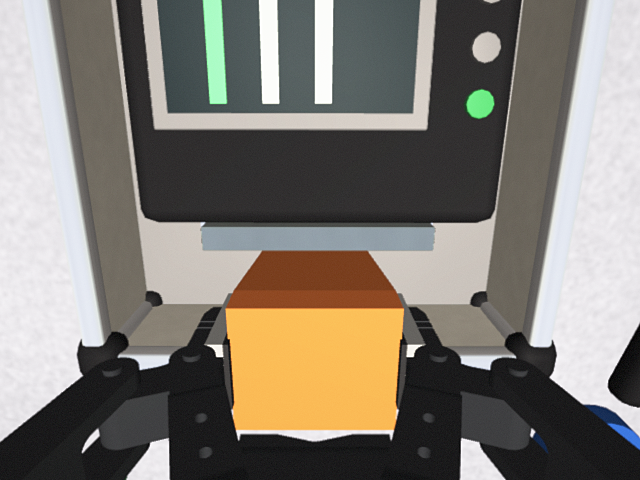

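View 10: the wedge is down between packer and plate; plate front edge at row ~250. I'll compare it with its earlier position.

```bash
python3 - <<'E'
from h import *
c=np.load('w9.npy',allow_pickle=True).item(); g=cv2.cvtColor(cv2.imread('pics/w9.png'),cv2.COLOR_BGR2GRAY)
def edge(g,col,a,b):
    v=g[a:b,col-4:col+5].mean(1); d=np.abs(np.diff(v)); i=d.argmax(); return a+i+.5
for n in('w1','w6','w9'):
    c=np.load(n+'.npy',allow_pickle=True).item(); g=cv2.cvtColor(cv2.imread('pics/'+('w6f' if n=='w6' else n)+'.png'),cv2.COLOR_BGR2GRAY)
    a,b=(240,262) if n=='w9' else (163,180)
    for x in((222,415) if n=='w9' else (285,375)): r=edge(g,x,a,b); print(n,x,r,cf(onz(c,[(x,r)],.122)).round(2))
E
```

```text
w1 285 169.5 [[-37.46  48.12]]
w1 375 169.5 [[30.6  47.91]]
w6 285 171.5 [[-20.3   47.97]]
w6 375 171.5 [[47.67 47.92]]
w9 222 250.5 [[-44.87  50.79]]
w9 415 250.5 [[45.99 50.88]]
```

>>> drive_tool(
  series=[-1,0,0,0.3,0,0,0,-1,0,0,0,0,0,0],
)

```text
t: 29.95
eef_pos: [0.5003, -0.0055, 0.1872]
tool_rot: [-0.001, 0.645, 0.764, 0.001]
contact_force: [-5.6, -0.3, 23.0]
gripper_width: 0.571
```

>>> drive_tool(
  series=[-1,0,0,-0.4,0,0,0,-1,0,0,0,0,0,0,-1,0,0,0,0,0,0,-1,0,0,0,0,0,0,-1,0,0,0,0,0,0,-1,0,0,0,0,0,0],
)

```text
t: 30.7
eef_pos: [0.5003, -0.0055, 0.1872]
tool_rot: [-0.0, 0.645, 0.764, 0.001]
contact_force: [-4.6, -0.9, 17.2]
gripper_width: 0.572
```

```bash
python3 - <<'E'
from h import *
c=cam('wrist'); p,R,o=cur(); print(p,cf(p),o['t'],o['contact_force'],o['gripper_width'],R.as_matrix()[2].round(3))
g=cv2.cvtColor(c['pixels'],cv2.COLOR_BGR2GRAY)
for x in(222,415):
    v=g[240:262,x-4:x+5].mean(1); r=240.5+np.abs(np.diff(v)).argmax(); print(r,cf(onz(c,[(x,r)],.122)))
t=cam('top'); tops(t,.11,(22,110,100),(34,255,255),40)
E
```

```text
[ 0.50030493 -0.0054961   0.18721269] [-0.17714188 40.29777186] 30.75 [-4.6966381  -1.4751944  18.10569766] 0.5739493395386013 [ 0.002  0.001 -1.   ]
250.5 [[-44.88396543  50.79352578]]
250.5 [[45.988266   50.88057987]]
[442. 297.] [ 431.6 -367.7] [46.2 16. ] dir 15.2 case [-128.3 -305.4]
```

Steady and tight: the pose didn't move as the push went from 19 to 23 N and back to 18 N. The monitor has been driven 2.8 mm and stopped, and the spare packer still stands on the table. Handing in.

```bash
python3 -c "
from station import bot; print(bot.hand_in())"
```

```text
the job is handed in; nothing more can be done
None
```

I stood two packers in the gap against the bracket, pushed the wedge in toe down behind them until it went tight, and handed in at about 31 s. The gripper was still holding the wedge and pressing it down with about 18 N.

**Gap and packers:** the gap measured about 48 mm at the start. One packer would have left 35–37 mm, right at the wedge's limit, so I used two.

**Monitor home:** the end plate moved from 48.0 to 50.8 mm and stopped there. The wedge is about 19.2 mm thick where it grips, which puts the plate at about 51.2 mm, so the two agree to within about 0.4 mm. It no longer moved when I changed the push between 18 and 23 N. I couldn't read the distance to the end stop directly, so "fully home" is inferred from this.

**Last checks:**
- **Wedge:** it was square and upright in the grip, with almost no net force along the case, so the packer and end plate press on it about equally. A small sideways force of about 5 N remained.
- **Packers in the case:** I last saw them square and tight before the wedge went in. After that the wedge and gripper hid them from the wrist camera, so their final stance isn't confirmed by picture.
- **Spare packer:** the top camera still showed it standing where it was.
- **Other things:** I didn't deliberately touch any bystander or green look-alike, but I didn't measure their positions again at the end.

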